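# Nudge a hex nut into its assembly jig and clamp it

### The arm

A 6-joint arm with a two-finger parallel gripper is mounted at the origin on a cart in front of the work surface, level with it; the furniture and walls round the work are solid. World frame = base frame: x ahead of the robot, y to its left, z up, the work surface at z = 0. Lengths are in m, angles in degrees, forces in N, time in s.
With the tool pointing down it reaches from about 0.375 to 0.9 m from the base axis. Payload 3.1 kg.
Tool frame: the origin (TCP) lies at the very end of the fingers, on their centre line; the grasp point (between the pads) lies 19 mm behind it; z points along the fingers, y is the line along which they close (so a half turn about z gives the same grasp; the last joint's range is limited). The gripper opens to 87 mm and grips with 3 to 60 N. Pads are 19 mm wide; open, the fingers measure 117 mm over their backs; the gripper's body (75 mm by 190 mm) begins 51 mm behind the grasp point.
Start: joints at [61.335, 30.224, 82.088, -0, 67.689, -10.227], TCP at [0.198, 0.593, 0.192] pointing down, gripper open.
Joint ranges: [-176.69, 176.69], [-43.24, 126.21], [12.49, 139.97], [-82, 262], [0, 151.66], [-163.58, 163.58]. Speed limits (degrees/s): [159.86, 159.86, 180, 180, 180, 180].

### API

Orientations are given as a 3x3 rotation matrix whose columns are the frame's x, y, z axes.
In Python, from rig import bot gives the robot as it stands.
- The arm moves only by the tool move_arm, never from a script. Its argument "increments" is a list of rows, each an object with "xyz": the shift along the tool's x, y, z in mm, a list of three; "roll": the turn about the tool's z in rad; "grip": the opening in per cent of the stroke, from 0 (shut) to 100 (fully open). A call has 1 to 5 rows; each row shifts and turns the commanded pose from where the row before left it, along the tool's axes as they then stand; what a row does not reach is not made up. A row lasts 1/12 s, in which the tool goes at most 41.7 mm and 7.16 degrees, less where a joint would pass 70% of its speed; a pose out of reach is approached as far as the arm can. A call is refused whole if a number of a shift passes 41.7 or a number of a turn 0.125, either way. A call with a gripper value outside its range is refused whole. The fingers move at their own pace and stop on an object; the grip force is fixed at half the most. Time passes only in rows, so rows that do not move let the fingers close. It gives the time, the measured TCP pose, the force, the opening and the grip force at its end, in the units of the state.
- bot.read_state(): the state, without advancing time (a new reading comes with each control period).
- bot.capture(name): name is "scene" or "top" or "wrist"; returns (picture, depth): 400x640x3 uint8, red, green, blue; 400x640 float32, m along the optical axis (not along the pixel's ray), 0 where there is no reading.
- bot.camera_model(name): a dict with "intrinsics" (3x3 intrinsics, pixels), "rvec" (rotation vector, rad) and "tvec" (3), from world to camera coordinates, as OpenCV has them; the wrist camera has in their place "tool_from_camera" (4x4, takes a point from camera to tool coordinates, whose origin is the TCP and whose axes are the flange's). Camera axes: x right, y down, z forward; pixel columns grow to the right and rows downward; lengths in m; the calibration is good to about 2 mm. A picture is of the moment at which its call begins: read the wrist's pose just before it. camera_model takes no time and is no camera call.
- bot.hand_in(): hands the job in; it is judged then, once.
Trained networks look in the newest picture that a camera, given by its name, has taken for a name from the list of things; names that differ only in an ending like _2 or _b are one class to them, and where a whole thing is asked for, a point or a joint stands for the part that bears it (a point fixed in the world has none). Each returns a list of dicts, best first, with "conf" (0 to 1); they miss things now and then, are a little off and sometimes report something else, mostly with a low value. They report only what shows in the picture. A call takes as long as a camera call.
- bot.spot_in(label, camera): "at" ([x, y, z] in m, in the coordinates of the camera as it stood for that picture, good to about 4 mm: the middle of the surface that is visible of it).
- bot.trace(label, camera): "mask" (400x640 bool, what is visible of it).
The state is a dict: "time_s": time; "joint_positions": joint angles; "qvel": joint speeds; "tau": joint torques, N m; "position": TCP position; "tcp_rot": TCP orientation; "force": force on the tool from outside, world axes, zero at the start; "moment": the same for the moment, N m; "opening": opening from 0.0 (shut) to 1.0 (fully open); "grasp_force": force on a finger pad.
Only numpy, scipy, OpenCV 4.12 (cv2) and the standard library are available. Lean on these libraries where they do the work, as an engineer would, in place of code of your own. Each camera call takes 0.05 s, during which the arm holds its last target. There are 200 camera calls.

### The job

Slide the loose hex nut along the plywood jig, without lifting it off the board, through the converging wooden fences until it drops flat into the pocket. Then push the red-pinned keeper shut by its pin until it presses the nut firmly (about 10 N) against the opposite fence, and leave it closed on the nut. Be gentle: never press with more than 25 N, and do not disturb the tools lying round the jig.

Things in the scene. Friction and masses are not known exactly. Their poses are not given: they have to be found in the camera images.
- nut: loose steel M24 hex nut, 36 mm across flats, 41 mm across corners, 19 mm high, about 0.08 to 0.15 kg; origin at the centre of its underside, z up; it starts on the open end of the jig's board at any yaw. On the open board it slides at about 1 N; rubbing on the fences or catching on the pocket's near edge it takes up to about 14 N, or a fresh push from a little to one side
- nut_jig: fixed plywood jig board, 215 x 139 mm (x -110 to 105, y -53 to 86 mm in its own frame); its top is 20 mm above its origin, which lies at bench height. Its x axis runs from the open end, where the nut lies, to the pocket; y towards the keeper's side; z up
- throat (a point): throat between the wooden fences, on the board's top at x = 25, y = 0 of the jig, with its axes. The fences are 12 mm high, 10 mm thick: two converge from a mouth 80 mm wide at x = -25 to 46 mm here, then run on 46 mm apart to a cross block at x = 75 that ends the lane; the keeper enters through a gap in the +y fence
- pocket (a point): centre of the pocket's floor, at x = 50, y = 0, z = 12 mm in the jig's frame and with the same axes. The pocket is a rectangle 50 mm long (x) by 46 mm wide (y), sunk 8 mm into the board; the nut in it still stands 11 mm above the board
- keeper (a joint): travel of the keeper in m: 0 fully open, growing up to 0.030 as it slides towards -y of the jig, across the pocket. It slides with a steady drag of about 3 N and stays where it is left. With the nut pressed on the far fence it meets the nut at about 0.016 to 0.021, depending on how the nut is turned
- keeper_face (a point): middle of the keeper's flat front face (24 mm wide, from 1.5 mm to 16 mm above the board), which presses on the nut; same axes as the jig. Where it stops depends on the nut, so it must be felt: the force on the pin rises steeply from the drag of 3 N when the nut is pinched
- keeper_pin (a point): on the axis of the keeper's upright red pin, 14 mm thick, 36 mm behind the keeper's face; the point is 60 mm above the bench, the pin's top 76 mm. Push it towards -y of the jig. Round it, 40 to 77 mm from the lane's middle line, the bar and its dark guide reach up to 40 mm above the bench
- spanner: bystander: open-ended steel spanner 277 mm long lying on the bench; leave it alone
- bolt: bystander: steel hex bolt 98 mm long lying on the bench; leave it alone
- wedge: bystander: dark wooden wedge 90 mm long lying on the bench; leave it alone
- oil_can: bystander: grey oil can with a long thin spout, 170 mm high, standing on the bench; leave it alone

How it is judged:
By the outcome, as a careful person would: the job done as asked, in the order asked, and still so for the second after the job is handed in, with the robot touching nothing.
It also fails if it takes over 56 s, if anything falls off the work surface, if the arm or the gripper's body presses on something with over 40 N, if the wrist force passes 120 N, or if a joint passes its speed limit or range.

## Working session

There is one attempt and no reset: what is moved stays moved. The work goes in short steps, Python scripts to look and compute and a tool call to move; the robot and the scene stay as the last step left them, time stands still between calls to the robot, and variables do not carry over. Pictures are saved under pics/ and viewed, at most 10 in all, crops included, and the job is handed in when it is done.

Besides the shell and the picture viewer there is one more tool, called in YAML: its name, and indented under it one key for each argument. move_arm: Moves the arm, as the interface text tells. Its arguments: {"type":"object","properties":{"increments":{"type":"array"}},"required":["increments"]}

```bash
mkdir -p pics; ls
cat > h.py <<'E'
import numpy as np, cv2
from rig import bot
def cam2world(cam):
    m=bot.camera_model(cam)
    if 'rvec' in m:
        R=cv2.Rodrigues(np.array(m['rvec'],float))[0]; t=np.array(m['tvec'],float).ravel()
        return R.T,-R.T@t,np.array(m['intrinsics'])
    s=bot.read_state(); T=np.array(m['tool_from_camera']); R=np.array(s['tcp_rot'])
    return R@T[:3,:3],R@T[:3,3]+np.array(s['position']),np.array(m['intrinsics'])
def cloud(d,cam,M=None):
    R,t,K=M or cam2world(cam)
    v,u=np.mgrid[:400,:640]
    P=np.stack([(u-K[0,2])/K[0,0]*d,(v-K[1,2])/K[1,1]*d,d],-1)
    return P@R.T+t
def save(n,p): cv2.imwrite('pics/'+n,p[...,::-1])
E
python3 - <<'E'
from h import *
s=bot.read_state(); print(s['position'],np.round(s['tcp_rot'],3),s['force'],s['opening'])
for c in ['top','wrist','scene']:
    M=cam2world(c); p,d=bot.capture(c); save(c+'0.png',p); print(c,'cam at',M[1])
    np.savez(c+'0.npz',p=p,d=d)
    for l in ['nut','nut_jig','keeper_pin','keeper']:
        try:
            for r in bot.spot_in(l,c)[:2]: print(l,round(r['conf'],2),np.round(M[0]@np.array(r['at'])+M[1],4))
        except Exception as e: print(l,e)
E
```

```text
pics
[0.19725702 0.59221632 0.19148765] [[-0.949  0.316 -0.001]
 [ 0.316  0.949 -0.002]
 [ 0.    -0.002 -1.   ]] [-0.00976495  0.99239238 -0.21759108] 0.9992054750465221
top cam at [0.4445549  0.24898661 1.40206605]
nut_jig 0.7 [0.4619 0.1739 0.0162]
keeper 0.46 [0.4659 0.6127 0.0634]
wrist cam at [0.12360027 0.61696459 0.38449647]
scene cam at [-0.00998506 -0.44229736  0.87243828]
nut 0.61 [0.4126 0.2287 0.0392]
nut_jig 0.87 [0.4549 0.1576 0.0159]
nut_jig 0.17 [0.4589 0.6059 0.0523]
keeper_pin 0.59 [0.5206 0.1459 0.0317]
keeper_pin 0.47 [0.4599 0.1512 0.0193]
keeper 0.5 [0.5174 0.1467 0.0351]
```

View pics/top0.png

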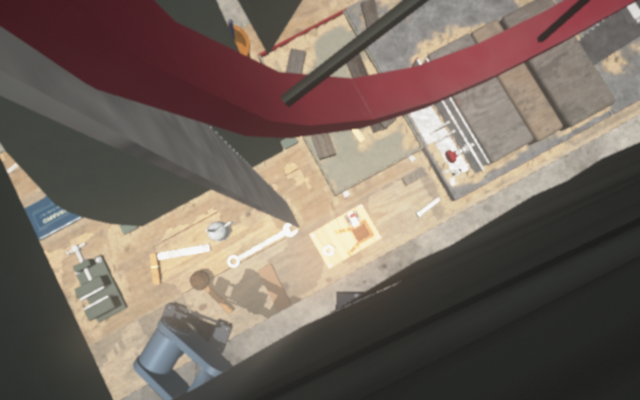

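The top view shows the jig at about (345,237), with the nut near (328,252), the spanner at (262,247) and the bolt at (428,207). It's too coarse to work from, so I'll check the scene camera.

Run:
```python
from h import *
z=np.load('scene0.npz');p,d=z['p'],z['d']
R,t,K=cam2world('scene')
def proj(X):
    c=R.T@(np.array(X)-t); return K@c/c[2]
u,v,_=proj([0.46,0.17,0.03]);print(u,v)
u,v=int(u),int(v)
x0=max(0,min(640-200,u-100));y0=max(0,min(400-150,v-75));print(x0,y0)
cv2.imwrite('pics/sc0c.png',cv2.resize(p[y0:y0+150,x0:x0+200,::-1],(800,600),interpolation=cv2.INTER_CUBIC))
```

```text
317.37303734238156 246.71161483569676
217 171
```

View pics/sc0c.png

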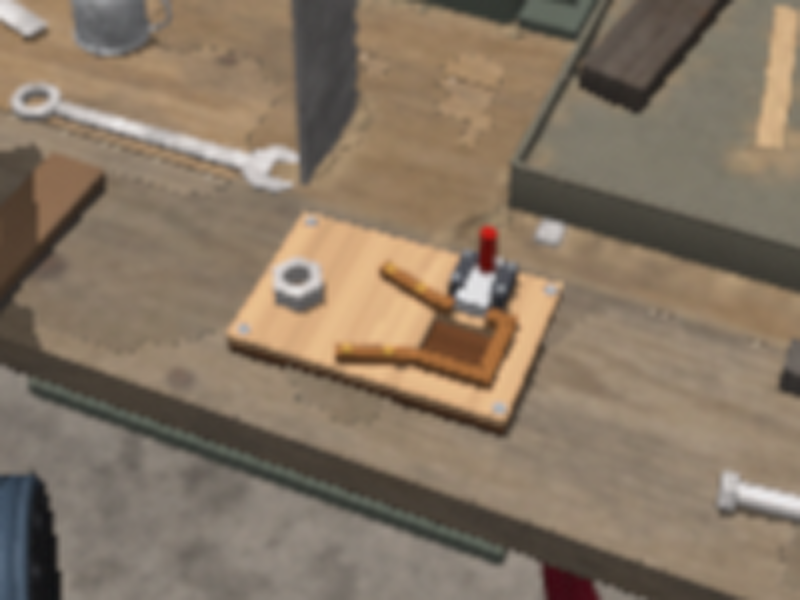

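The scene crop shows the nut at crop (298,284) on the open end. The fences and pocket are at (460,340), the red pin at (488,250) and the spanner behind. A tall grey sheet stands at (325,90). I'll work out positions from depth.

Run:
```python
from h import *
z=np.load('scene0.npz');p,d=z['p'],z['d']
W=cloud(d,'scene')
def at(cx,cy): return np.round(W[int(171+cy/4),int(217+cx/4)],3)
for n,c in dict(cornNW=(312,221),cornSW=(243,328),cornSE=(500,408),cornNE=(550,290),pintop=(488,238),pin=(488,255),plate1=(325,20),plate2=(325,150),plateL=(302,100),plateR=(350,100),nut=(298,275),spanner=(270,165),tray=(515,180)).items(): print(n,at(*c))
Q=W.reshape(-1,3)
m=(d.ravel()>0)&(Q[:,2]>0.08)&(abs(Q[:,0]-.46)<.3)&(abs(Q[:,1]-.17)<.3)
q=Q[m]
H=np.zeros((12,12),int);M=np.zeros((12,12))
i=((q[:,:2]-[.16,-.13])/.05).astype(int)
for (a,b),h in zip(i,q[:,2]): M[a,b]=max(M[a,b],h)
print('rows x from .16, cols y from -.13 step .05');print(np.round(M,2))
```

```text
cornNW [0.462 0.291 0.019]
cornSW [0.357 0.23  0.017]
cornSE [0.464 0.06  0.016]
cornNE [0.565 0.125 0.018]
pintop [0.527 0.154 0.073]
pin [0.526 0.152 0.058]
plate1 [0.523 0.356 0.15 ]
plate2 [0.518 0.355 0.019]
plateL [0.486 0.338 0.099]
plateR [0.558 0.376 0.038]
nut [0.414 0.24  0.033]
spanner [0.476 0.376 0.009]
tray [0.6   0.211 0.046]
rows x from .16, cols y from -.13 step .05
[[0.   0.   0.   0.   0.   0.   0.   0.   0.   0.   0.   0.62]
 [0.   0.   0.   0.   0.   0.   0.   0.   0.   0.   0.   0.  ]
 [0.   0.   0.   0.   0.   0.   0.   0.   0.   0.   0.   0.  ]
 [0.   0.   0.   0.   0.   0.   0.   0.   0.   0.   0.   0.  ]
 [0.   0.   0.   0.   0.   0.   0.   0.   0.   0.   0.   0.  ]
 [0.   0.   0.   0.   0.   0.   0.   0.   0.   0.   0.   0.  ]
 [0.   0.   0.   0.   0.   0.   0.   0.   0.   0.66 0.   0.  ]
 [0.   0.   0.   0.   0.   0.   0.   0.   0.   0.65 0.64 0.  ]
 [0.   0.   0.   0.   0.   0.   0.   0.   0.   0.   0.64 0.  ]
 [0.   0.   0.   0.   0.   0.   0.   0.   0.   0.   0.   0.  ]
 [0.   0.   0.   0.   0.   0.   0.   0.   0.   0.   0.   0.  ]
 [0.   0.   0.   0.   0.   0.   0.   0.   0.   0.   0.61 0.61]]
```

View pics/scene0.png

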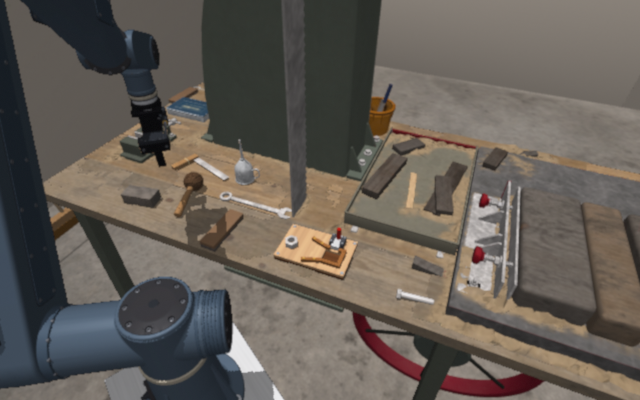

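The scene shows an upright grey band-saw post at about (297,215) beyond the spanner end, clear of a straight path on the robot's side. I'm moving to a viewing pose over the jig.

move_arm:
  increments:
    - {"xyz":[-28,-24,-3],"roll":0,"grip":0}
    - {"xyz":[-28,-24,-3],"roll":0,"grip":0}
    - {"xyz":[-28,-24,0],"roll":0,"grip":0}
    - {"xyz":[-28,-24,0],"roll":0,"grip":0}
    - {"xyz":[-28,-24,0],"roll":0,"grip":0}

```text
time_s: 1.17
position: [0.293, 0.4335, 0.1987]
tcp_rot: [[-0.949, 0.316, 0.001], [0.316, 0.949, 0.0], [-0.0, 0.001, -1.0]]
force: [1.2, -0.2, -0.7]
opening: 0.708
grasp_force: 0.0
```

move_arm:
  increments:
    - {"xyz":[-28,-24,0],"roll":0,"grip":0}
    - {"xyz":[-28,-24,0],"roll":0,"grip":0}
    - {"xyz":[-28,-24,0],"roll":0,"grip":0}
    - {"xyz":[-28,-24,0],"roll":0,"grip":0}
    - {"xyz":[-28,-24,0],"roll":0,"grip":0}

```text
time_s: 1.58
position: [0.3881, 0.2751, 0.1988]
tcp_rot: [[-0.949, 0.316, 0.001], [0.316, 0.949, 0.0], [-0.001, 0.001, -1.0]]
force: [0.2, 0.1, 0.3]
opening: 0.328
grasp_force: 0.0
```

move_arm:
  increments:
    - {"xyz":[-28,-24,0],"roll":0,"grip":0}
    - {"xyz":[-28,-24,0],"roll":0,"grip":0}
    - {"xyz":[-28,-24,0],"roll":0.115,"grip":0}
    - {"xyz":[-28,-24,0],"roll":0.115,"grip":0}
    - {"xyz":[0,0,0],"roll":0.115,"grip":0}

```text
time_s: 2.0
position: [0.4639, 0.1429, 0.199]
tcp_rot: [[-0.779, 0.627, 0.004], [0.627, 0.779, -0.002], [-0.005, 0.001, -1.0]]
force: [0.7, 0.2, 0.6]
opening: 0.018
grasp_force: 0.0
```

move_arm:
  increments:
    - {"xyz":[0,0,0],"roll":0.115,"grip":0}
    - {"xyz":[0,0,0],"roll":0.115,"grip":0}
    - {"xyz":[0,0,0],"roll":0.115,"grip":0}
    - {"xyz":[0,0,0],"roll":0,"grip":0}
    - {"xyz":[0,0,0],"roll":0,"grip":0}

```text
time_s: 2.42
position: [0.4596, 0.1482, 0.1986]
tcp_rot: [[-0.533, 0.846, 0.0], [0.846, 0.533, -0.0], [-0.0, 0.0, -1.0]]
force: [-0.1, -1.2, -0.3]
opening: 0.003
grasp_force: 0.0
```

Run:
```python
from h import *
s=bot.read_state(); print(s['time_s'],s['position'],np.round(s['tcp_rot'],3),s['force'],s['qvel'])
c='wrist'
M=cam2world(c); p,d=bot.capture(c); save('w1.png',p); print(M[1],M[0][:,2])
np.savez('w1.npz',p=p,d=d,R=M[0],t=M[1],K=M[2])
for l in ['nut','nut_jig','keeper_pin','keeper']:
    for r in bot.spot_in(l,c)[:2]: print(l,round(r['conf'],2),np.round(M[0]@np.array(r['at'])+M[1],4))
```

```text
2.4167 [0.45958077 0.14816586 0.19858254] [[-0.533  0.846  0.   ]
 [ 0.846  0.533 -0.   ]
 [-0.     0.    -1.   ]] [-0.09805349 -1.2249105  -0.33121115] [ 0.19879029 -0.10779159  0.02742857  0.03804819  0.01741986 -0.27857709]
[0.41743958 0.2129526  0.39105616] [ 0.148449   -0.23832019 -0.95977413]
nut_jig 0.78 [0.4506 0.1895 0.022 ]
keeper_pin 0.6 [0.5205 0.1505 0.0363]
keeper_pin 0.39 [0.452  0.1853 0.0178]
keeper 0.72 [0.5157 0.152  0.033 ]
```

View pics/w1.png

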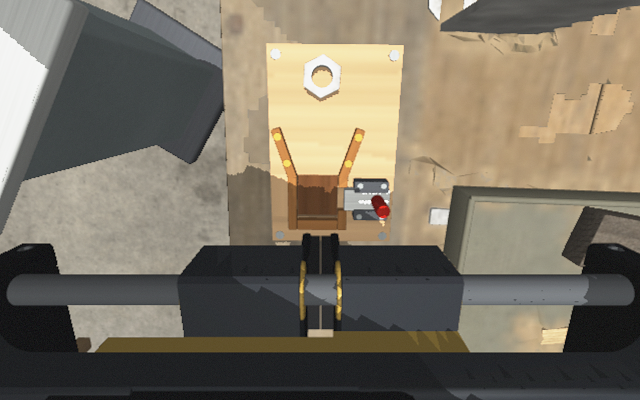

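The wrist view shows the board corners at (267,44) and (404,44), the nut at (322,77), the pocket centre at (320,200) and the pin top at about (384,212). The fences point down the image, so jig x runs down and jig y runs right.

Run:
```python
from h import *
z=np.load('w1.npz');p,d,R,t,K=[z[k] for k in 'pdRtK']
def ray(u,v,h):
    r=R@np.linalg.inv(K)@[u,v,1]; return (t+r*(h-t[2])/r[2])[:2]
# board mask edges: fit lines from colour
P=[((267,44),(-110,-53)),((404,44),(-110,86))]
W=np.array([ray(*a,.02) for a,_ in P]);print(W,np.linalg.norm(W[1]-W[0]))
ey=(W[1]-W[0])/np.linalg.norm(W[1]-W[0]); ex=np.array([ey[1],-ey[0]])
mid=W.mean(0); o=mid+.110*ex-.0165*ey
print('ex',ex,'ey',ey,'o',o)
def J(w): return np.round([(w-o)@ex*1e3,(w-o)@ey*1e3],1)
def Jp(u,v,h): return J(ray(u,v,h))
for n,u,v,h in [('nut',322,77,.039),('pocketTL',297,176,.02),('pocketTR',345,176,.02),('pocketBL floor',297,226,.012),('fenceLtop',276,129,.032),('fenceRtop',360,129,.032),('crossblock top near L',299,217,.032),('pintop',384,212,.076),('scTL',276,55,.02),('scTR',393,56,.02),('scBL',280,236,.02),('scBR',382,236,.02)]: print(n,Jp(u,v,h))
Wc=cloud(d,0,(R,t,K))
m=(p[...,0]>150)&(p[...,1]<60)&(p[...,2]<60)&(d>0)
vs,us=np.nonzero(m);k=(us>350)&(us<410)&(vs>180)&(vs<230);q=Wc[vs[k],us[k]]
qt=q[q[:,2]>.07];print('pin n',k.sum(),len(qt),qt.mean(0),J(qt[:,:2].mean(0)))
tcp=np.array([.45958,.14817]);print('tcp',J(tcp))
# nut top pts
b=Wc[50:105,295:350].reshape(-1,3);q=b[abs(b[:,2]-.039)<.004]
qq=np.array([J(x) for x in q[:,:2]]);print('nut',len(q),q[:,2].mean(),qq.min(0),qq.max(0))
hull=cv2.convexHull(qq.astype(np.float32));a=cv2.approxPolyDP(hull,3,True);print(a[:,0],cv2.minEnclosingCircle(qq.astype(np.float32)))
# fence tops
b=Wc[110:240,260:360].reshape(-1,3);q=b[abs(b[:,2]-.032)<.003];qq=np.array([J(x) for x in q[:,:2]]);
for x in range(-30,95,10):
    s=qq[abs(qq[:,0]-x)<3]
    if len(s): l=s[s[:,1]<0][:,1];r=s[s[:,1]>0][:,1];print(x,l.min() if len(l) else 0,l.max() if len(l) else 0,r.min() if len(r) else 0,r.max() if len(r) else 0)
```

```text
[[0.34245375 0.23030455]
 [0.45977069 0.30410187]] 0.13859764827858395
ex [ 0.53245724 -0.8464569 ] ey [0.8464569  0.53245724] o [0.44571598 0.16530741]
nut [-77.4   2.8]
pocketTL [ 26.5 -25. ]
pocketTR [26.4 29. ]
pocketBL floor [ 89.6 -26.8]
fenceLtop [-26.5 -45.2]
fenceRtop [-26.5  42.7]
crossblock top near L [ 71.1 -22.8]
pintop [50.3 64. ]
scTL [-99.7 -44.1]
scTR [-98.7  75.4]
scBL [ 99.2 -46.6]
scBR [99.1 74.4]
pin n 58 58 [0.52403529 0.15654028 0.07615095] [49.1 61.6]
tcp [21.9  2.6]
nut 828 0.039059915566157254 [-98.4 -15.1] [-58.5  20.7]
[[-58.5   0.9]
 [-67.1  19.8]
 [-87.4  20.4]
 [-98.4   2.8]
 [-90.4 -13.8]
 [-69.9 -15. ]] ((-78.75, 2.999999523162842), 20.444231033325195)
-30 -46.3 -41.3 39.6 41.8
-20 -49.7 -38.1 35.6 41.9
-10 -46.9 -35.3 31.9 42.4
0 -43.0 -31.5 28.6 40.5
10 -40.1 -28.3 25.7 36.6
20 -36.0 -25.2 22.5 33.5
30 -34.2 -25.3 21.6 43.7
40 -34.5 -25.6 27.4 38.4
50 -34.8 -25.7 27.4 31.8
60 -35.1 -25.9 22.1 33.1
70 -34.1 -25.2 21.1 37.8
80 -34.4 -0.3 0.9 30.5
```

move_arm:
  increments:
    - {"xyz":[35,0,0],"roll":0,"grip":0}
    - {"xyz":[35,0,0],"roll":0,"grip":0}
    - {"xyz":[35,0,0],"roll":0,"grip":0}
    - {"xyz":[35,0,0],"roll":0,"grip":0}
    - {"xyz":[0,0,20],"roll":0,"grip":0}

```text
time_s: 3.08
position: [0.3841, 0.272, 0.181]
tcp_rot: [[-0.535, 0.845, 0.005], [0.845, 0.535, 0.005], [0.001, 0.007, -1.0]]
force: [0.9, -0.9, -0.4]
opening: 0.006
grasp_force: 0.0
```

move_arm:
  increments:
    - {"xyz":[0,0,35],"roll":0,"grip":0}
    - {"xyz":[0,0,35],"roll":0,"grip":0}
    - {"xyz":[0,0,35],"roll":0,"grip":0}
    - {"xyz":[0,0,20],"roll":0,"grip":0}
    - {"xyz":[0,0,0],"roll":0,"grip":0}

```text
time_s: 3.5
position: [0.3823, 0.2658, 0.05]
tcp_rot: [[-0.531, 0.847, -0.008], [0.847, 0.531, -0.003], [0.002, -0.008, -1.0]]
force: [0.9, -0.2, 0.0]
opening: 0.003
grasp_force: 0.0
```

```bash
cat >> h.py <<'E'
ex=np.array([.53246,-.84646]);ey=np.array([.84646,.53246]);o=np.array([.4443,.1644])
def J(w): w=np.asarray(w)[:2]; return np.round([(w-o)@ex*1e3,(w-o)@ey*1e3],1)
E
python3 - <<'E'
from h import *
s=bot.read_state(); print(s['time_s'],J(s['position']),s['position'],s['force'])
c='wrist';M=cam2world(c); p,d=bot.capture(c); save('w2.png',p)
np.savez('w2.npz',p=p,d=d,R=M[0],t=M[1],K=M[2])
W=cloud(d,0,M).reshape(-1,3);q=W[(abs(W[:,2]-.039)<.003)];j=np.array([J(x) for x in q]);j=j[(abs(j[:,0]+78)<25)&(abs(j[:,1]-4)<25)]
print(len(j),j.min(0) if len(j) else 0,j.max(0) if len(j) else 0)
E
```

```text
3.5 [-118.9    1.5] [0.38230363 0.26582619 0.0499684 ] [ 0.91341129 -0.17802022  0.03784874]
0 0 0
```

View pics/w2.png

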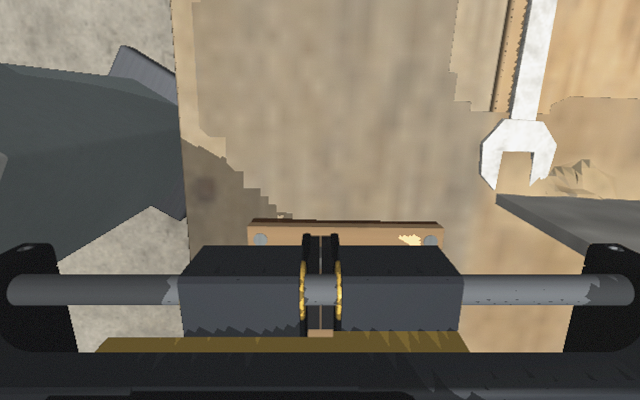

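The jig edge is at (345,225) with the fingers just behind it, and the nut is hidden by the gripper. The spanner at (520,150) is clear. I'm descending.

move_arm:
  increments:
    - {"xyz":[0,0,14],"roll":0,"grip":0}
    - {"xyz":[0,0,12],"roll":0,"grip":0}
    - {"xyz":[0,0,0],"roll":0,"grip":0}
    - {"xyz":[0,0,0],"roll":0,"grip":0}

```text
time_s: 3.88
position: [0.386, 0.2672, 0.0285]
tcp_rot: [[-0.531, 0.848, 0.002], [0.848, 0.531, 0.001], [-0.0, 0.002, -1.0]]
force: [-0.0, 0.1, 0.2]
opening: 0.007
grasp_force: 0.0
```

```bash
cat > sc.py <<'E'
from h import *
import sys
s=bot.read_state(); print(s['time_s'],J(s['position']),np.round(s['position'][2],4),np.round(s['force'],1))
c='scene';p,d=bot.capture(c)
cv2.imwrite('pics/%s.png'%sys.argv[1],cv2.resize(p[205:280,267:367,::-1],(800,600),interpolation=cv2.INTER_CUBIC))
R,t,K=cam2world(c)
W=cloud(d,c).reshape(-1,3);j=np.c_[(W[:,:2]-o)@ex*1e3,(W[:,:2]-o)@ey*1e3,W[:,2]*1e3]
for r in bot.trace('nut',c)[:1]:
    k=j[r['mask'].ravel()]; print('nut',r['conf'],len(k),np.round(np.percentile(k,[5,50,95],axis=0),1).tolist())
    k=k[k[:,2]>np.percentile(k[:,2],90)-3]; print('top z',np.median(k[:,2]),'mid',(k.min(0)+k.max(0))/2)
E
python3 sc.py s1
```

```text
3.8833 [-118.1    5.4] 0.0285 [-0.   0.1  0.2]
nut 0.41 154 [[-89.8, -12.0, 19.1], [-74.9, 3.8, 35.2], [-57.9, 23.9, 40.2]]
top z 38.51074754780082 mid [  88.67631111 -342.51919502  454.43859172]
```

View pics/s1.png

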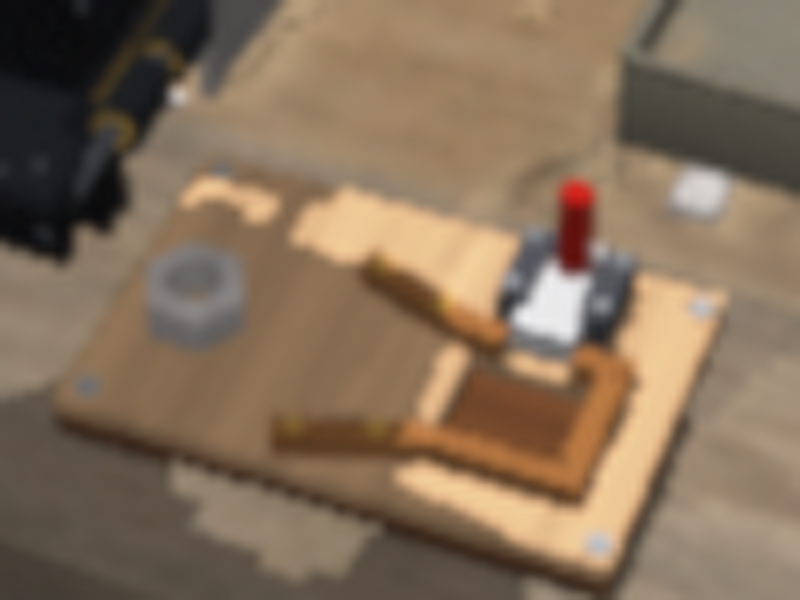

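Run:
```python
from h import *
R,t,K=cam2world('scene')
def pr(X):
    c=R.T@(np.array(X)-t);q=K@c/c[2];return (q[0]-267)*8,(q[1]-205)*8
s=bot.read_state();P=np.array(s['position']);T=np.array(s['tcp_rot'])
print('tcp',pr(P))
for a in (-10,10):
  for b in (-15,15): print(a,b,pr(P+T@[a/1e3,b/1e3,0]))
def w(x,y,z): return np.r_[o+ex*x/1e3+ey*y/1e3,z/1e3]
for q in [(-110,-53,20),(-110,86,20),(105,-53,20),(105,86,20),(50,70,76),(50,64,76)]: print(q,pr(w(*q)))
m=cv2.imread('pics/s1.png');print(m[230:270:10,20:120:20].tolist())
```

```text
tcp (np.float64(91.75609581496565), np.float64(268.33836400198766))
-10 -15 (np.float64(98.76028251556454), np.float64(302.7367477036835))
-10 15 (np.float64(132.66365910214063), np.float64(248.50567798443353))
10 -15 (np.float64(50.26749169843288), np.float64(288.45274854680747))
10 15 (np.float64(84.91090054298093), np.float64(234.7208058836925))
(-110, -53, 20) (np.float64(43.95632081525764), np.float64(400.15369586894303))
(-110, 86, 20) (np.float64(198.01108543858527), np.float64(152.31537539503347))
(105, -53, 20) (np.float64(604.6835759242158), np.float64(570.2269152324511))
(105, 86, 20) (np.float64(717.9394644182753), np.float64(296.1789278596209))
(50, 70, 76) (np.float64(573.7014169634199), np.float64(181.5152634400672))
(50, 64, 76) (np.float64(568.5288811719975), np.float64(192.25880595752847))
[[[12, 11, 11], [35, 32, 32], [15, 14, 14], [75, 90, 104], [49, 57, 66]], [[18, 18, 20], [28, 25, 23], [18, 16, 16], [92, 110, 127], [92, 111, 127]], [[63, 74, 83], [24, 27, 31], [17, 16, 18], [92, 110, 127], [101, 120, 139]], [[105, 123, 140], [82, 97, 111], [47, 54, 62], [98, 118, 134], [102, 122, 141]]]
```

Run:
```python
from h import *
c='scene';p,d=bot.capture(c);W=cloud(d,c)
s=bot.read_state();P=np.array(s['position']);print(P)
for cy in range(110,300,20):
    print(cy,[(cx,p[205+cy//8,267+cx//8].max(),*J(W[205+cy//8,267+cx//8]),round(1e3*W[205+cy//8,267+cx//8][2])) for cx in (20,60,90,120)])
```

```text
[0.38624094 0.26732485 0.02878643]
110 [(20, np.uint8(34), np.float64(-108.4), np.float64(-54.5), 170), (60, np.uint8(33), np.float64(-96.8), np.float64(-48.5), 169), (90, np.uint8(35), np.float64(-90.9), np.float64(-37.2), 161), (120, np.uint8(42), np.float64(-84.6), np.float64(-26.0), 153)]
130 [(20, np.uint8(34), np.float64(-102.6), np.float64(-66.1), 171), (60, np.uint8(32), np.float64(-90.7), np.float64(-60.6), 171), (90, np.uint8(41), np.float64(-96.3), np.float64(-28.5), 140), (120, np.uint8(84), np.float64(-83.0), np.float64(-30.3), 146)]
150 [(20, np.uint8(33), np.float64(-99.6), np.float64(-72.2), 170), (60, np.uint8(34), np.float64(-87.6), np.float64(-67.3), 170), (90, np.uint8(56), np.float64(-105.9), np.float64(-11.8), 114), (120, np.uint8(57), np.float64(-84.1), np.float64(-29.1), 137)]
170 [(20, np.uint8(35), np.float64(-95.4), np.float64(-81.1), 169), (60, np.uint8(32), np.float64(-81.7), np.float64(-79.1), 172), (90, np.uint8(55), np.float64(-85.6), np.float64(-50.5), 145), (120, np.uint8(66), np.float64(-106.2), np.float64(11.7), 81)]
190 [(20, np.uint8(32), np.floa
[... 799 characters left out ...]
131), (60, np.uint8(31), np.float64(-84.2), np.float64(-79.5), 135), (90, np.uint8(139), np.float64(-134.8), np.float64(34.9), 6), (120, np.uint8(146), np.float64(-124.4), np.float64(41.7), 3)]
270 [(20, np.uint8(147), np.float64(-157.9), np.float64(18.3), 4), (60, np.uint8(129), np.float64(-142.8), np.float64(22.8), 5), (90, np.uint8(141), np.float64(-130.7), np.float64(26.3), 6), (120, np.uint8(144), np.float64(-120.8), np.float64(33.9), 3)]
290 [(20, np.uint8(137), np.float64(-150.2), np.float64(3.5), 8), (60, np.uint8(140), np.float64(-137.8), np.float64(12.2), 4), (90, np.uint8(138), np.float64(-126.2), np.float64(16.5), 4), (120, np.uint8(134), np.float64(-108.2), np.float64(8.7), 19)]
```

Run:
```python
from h import *
m=bot.camera_model('wrist');T=np.array(m['tool_from_camera']);K=np.array(m['intrinsics'])
def pr(X):
    c=np.linalg.inv(T)@np.r_[X,1];q=K@c[:3]/c[2];return q[:2].round(0),c[2].round(3)
for X in [(0,0,0),(.01,0,0),(.01,.01,0),(0,0,-.03),(.01,0,-.03),(.01,0,-.02)]: print(X,*pr(X))
z=np.load('w2.npz');d=z['d'];p=z['p']
v,u=np.mgrid[:400,:640]
P=np.stack([(u-K[0,2])/K[0,0]*d,(v-K[1,2])/K[1,1]*d,d],-1)@T[:3,:3].T+T[:3,3]
for r in range(228,300,6): print(r,[(c,*(P[r,c]*1e3).round().astype(int)) for c in (306,314,320,328,336)])
```

```text
(0, 0, 0) [322. 232.] 0.206
(0.01, 0, 0) [322. 216.] 0.204
(0.01, 0.01, 0) [339. 216.] 0.204
(0, 0, -0.03) [323. 253.] 0.178
(0.01, 0, -0.03) [323. 235.] 0.175
(0.01, 0, -0.02) [323. 228.] 0.184
228 [(306, np.int64(-10), np.int64(-11), np.int64(31)), (314, np.int64(-9), np.int64(-6), np.int64(30)), (320, np.int64(-9), np.int64(-2), np.int64(30)), (328, np.int64(-10), np.int64(4), np.int64(32)), (336, np.int64(-9), np.int64(10), np.int64(29))]
234 [(306, np.int64(12), np.int64(-9), np.int64(-33)), (314, np.int64(-14), np.int64(-6), np.int64(30)), (320, np.int64(-14), np.int64(-2), np.int64(30)), (328, np.int64(-13), np.int64(4), np.int64(28)), (336, np.int64(12), np.int64(7), np.int64(-33))]
240 [(306, np.int64(11), np.int64(-8), np.int64(-39)), (314, np.int64(10), np.int64(-4), np.int64(-36)), (320, np.int64(10), np.int64(-1), np.int64(-36)), (328, np.int64(10), np.int64(3), np.int64(-36)), (336, np.int64(12), np.int64(6), np.int64(-40))]
246 [(306, np.int64(12), np.int64(-8), np.int64(-48)), (314, np.int64(10), np.int64(-4), np.int64(-43)), (320, np.int64(10), np.int64(-1), np.int64
[... 1448 characters left out ...]
), np.int64(-3), np.int64(-116)), (320, np.int64(33), np.int64(-1), np.int64(-116)), (328, np.int64(33), np.int64(1), np.int64(-117)), (336, np.int64(32), np.int64(3), np.int64(-115))]
288 [(306, np.int64(32), np.int64(-5), np.int64(-118)), (314, np.int64(32), np.int64(-3), np.int64(-117)), (320, np.int64(31), np.int64(-1), np.int64(-117)), (328, np.int64(32), np.int64(1), np.int64(-117)), (336, np.int64(32), np.int64(3), np.int64(-117))]
294 [(306, np.int64(31), np.int64(-5), np.int64(-119)), (314, np.int64(31), np.int64(-3), np.int64(-118)), (320, np.int64(31), np.int64(-1), np.int64(-119)), (328, np.int64(30), np.int64(1), np.int64(-118)), (336, np.int64(31), np.int64(3), np.int64(-119))]
```

Both cameras put the closed fingertips about 33 mm above the reported TCP. I'll check how that changes with opening.

move_arm:
  increments:
    - {"xyz":[0,0,0],"roll":0,"grip":40}
    - {"xyz":[0,0,0],"roll":0,"grip":40}
    - {"xyz":[0,0,0],"roll":0,"grip":40}
    - {"xyz":[0,0,0],"roll":0,"grip":40}
    - {"xyz":[0,0,0],"roll":0,"grip":40}

```text
time_s: 4.45
position: [0.3853, 0.2669, 0.0275]
tcp_rot: [[-0.53, 0.848, 0.0], [0.848, 0.53, 0.0], [-0.0, 0.0, -1.0]]
force: [-0.0, -0.2, 0.3]
opening: 0.302
grasp_force: 0.0
```

Run:
```python
from h import *
s=bot.read_state(); print(s['time_s'],J(s['position']),s['position'],s['force'],s['opening'])
p,d=bot.capture('wrist')
m=bot.camera_model('wrist');T=np.array(m['tool_from_camera']);K=np.array(m['intrinsics'])
v,u=np.mgrid[:400,:640]
P=np.stack([(u-K[0,2])/K[0,0]*d,(v-K[1,2])/K[1,1]*d,d],-1)@T[:3,:3].T+T[:3,3]
f=lambda P:P[(abs(P[...,0]-11)<4)&(abs(P[...,1])<40)&(P[...,2]<15)&(P[...,2]>-75)]*1e3
q=f(P)
for z in range(-60,15,8):
    k=q[abs(q[:,2]-z)<4]; 
    if len(k): print(z,len(k),'y',np.unique((k[:,1]/3).round()*3))
p2,d2=bot.capture('scene')
out=np.hstack([cv2.resize(p[150:330,200:440],(480,360)),cv2.resize(p2[205:250,257:297],(320,360),interpolation=cv2.INTER_CUBIC)])
save('w3.png',out)
```

```text
4.45 [-118.2    4.6] [0.3852673  0.26690291 0.02753007] [-0.04435942 -0.16762987  0.29368944] 0.302480062985299
```

View pics/w3.png

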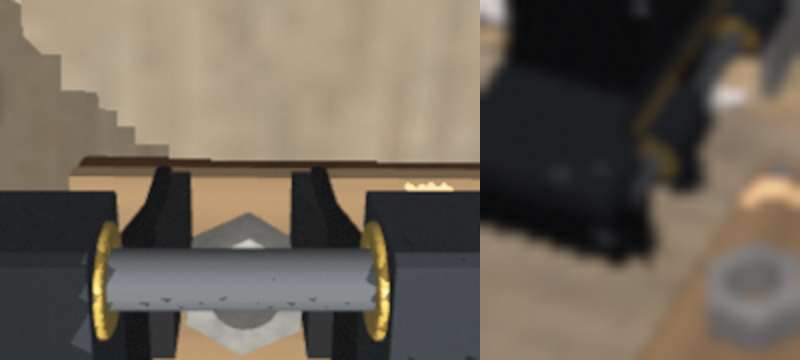

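The fingers do look short of the TCP. I'll settle it by touch: close, push forward 30 mm at this height, and see whether the nut moves.

move_arm:
  increments:
    - {"xyz":[0,0,0],"roll":0,"grip":0}
    - {"xyz":[0,0,2],"roll":0,"grip":0}
    - {"xyz":[0,0,0],"roll":0,"grip":0}
    - {"xyz":[-5,0,0],"roll":0,"grip":0}
    - {"xyz":[-5,0,0],"roll":0,"grip":0}

```text
time_s: 4.97
position: [0.3905, 0.2582, 0.0253]
tcp_rot: [[-0.531, 0.847, -0.0], [0.847, 0.531, -0.0], [-0.0, -0.0, -1.0]]
force: [0.3, -0.6, -0.5]
opening: 0.106
grasp_force: 0.0
```

move_arm:
  increments:
    - {"xyz":[-5,0,0],"roll":0,"grip":0}
    - {"xyz":[-5,0,0],"roll":0,"grip":0}
    - {"xyz":[-5,0,0],"roll":0,"grip":0}
    - {"xyz":[-5,0,0],"roll":0,"grip":0}
    - {"xyz":[0,0,0],"roll":0,"grip":0}

```text
time_s: 5.38
position: [0.402, 0.2407, 0.0255]
tcp_rot: [[-0.529, 0.848, 0.001], [0.848, 0.529, 0.0], [-0.0, 0.001, -1.0]]
force: [0.2, 0.0, -0.3]
opening: 0.002
grasp_force: 0.0
```

```bash
python3 sc.py s2
```

```text
5.3833 [-87.1   4.8] 0.0255 [ 0.2  0.  -0.3]
nut 0.62 110 [[-85.7, -11.8, 20.0], [-71.9, 2.5, 34.7], [-58.0, 18.5, 39.9]]
top z 37.81927962005743 mid [-70.95726754   4.29757316  46.18501057]
```

View pics/s2.png

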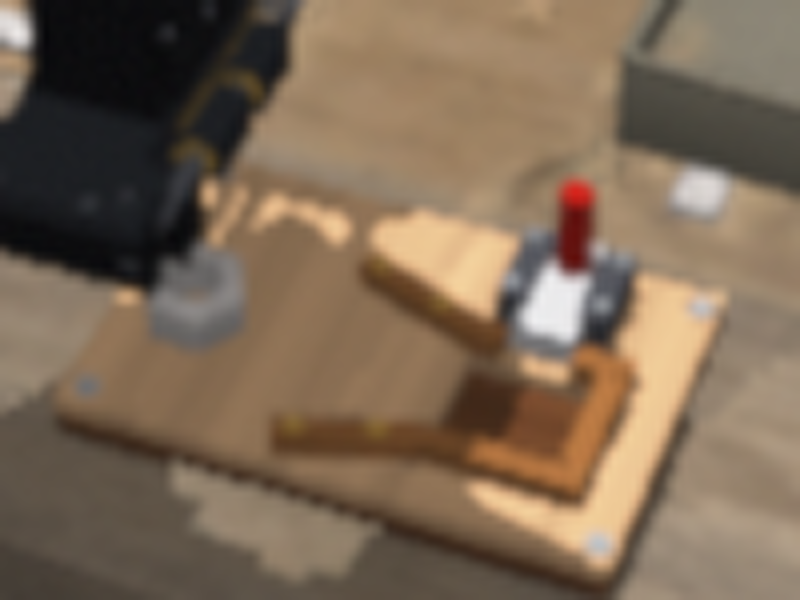

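The nut did not move. The fingertips really do end about 33 mm short of the reported TCP, so I'll allow for that, and check where the gripper body's underside lies relative to the pin.

Run:
```python
from h import *
m=bot.camera_model('wrist');T=np.array(m['tool_from_camera']);K=np.array(m['intrinsics'])
z=np.load('w1.npz');d=z['d'];v,u=np.mgrid[:400,:640]
P=(np.stack([(u-K[0,2])/K[0,0]*d,(v-K[1,2])/K[1,1]*d,d],-1)@T[:3,:3].T+T[:3,3])*1e3
q=P[(d>0)&(P[...,2]<-20)]
for y in range(-100,101,10):
    k=q[abs(q[:,1]-y)<5]
    if len(k): i=k[:,2].argmax(); print('wrist y',y,'lowest',k[i].round())
s=bot.read_state();p,d=bot.capture('scene');W=cloud(d,'scene').reshape(-1,3)
L=(W-s['position'])@np.array(s['tcp_rot'])*1e3
L=L[(abs(L[:,0])<60)&(abs(L[:,1])<120)&(L[:,2]<-15)&(d.ravel()>0)]
for y in range(-120,121,10):
    k=L[abs(L[:,1]-y)<5]
    if len(k)>3: i=np.argsort(k[:,2])[-3]; print('scene y',y,k[i].round(),'x',k[:,0].min().round(),k[:,0].max().round())
```

```text
wrist y -90 lowest [  37.  -86. -102.]
wrist y -80 lowest [  32.  -81. -100.]
wrist y -70 lowest [  33.  -66. -112.]
wrist y -60 lowest [  33.  -58. -112.]
wrist y -50 lowest [  33.  -47. -112.]
wrist y -40 lowest [  33.  -43. -113.]
wrist y -30 lowest [  37.  -34. -104.]
wrist y -20 lowest [  38.  -18. -105.]
wrist y -10 lowest [ 11.  -8. -30.]
wrist y 0 lowest [ 11.   4. -30.]
wrist y 10 lowest [ 11.   7. -29.]
wrist y 20 lowest [  38.   17. -104.]
wrist y 30 lowest [  38.   29. -104.]
wrist y 40 lowest [  33.   39. -112.]
wrist y 50 lowest [  33.   54. -112.]
wrist y 60 lowest [  33.   60. -112.]
wrist y 70 lowest [  33.   71. -112.]
wrist y 80 lowest [  32.   79. -100.]
wrist y 90 lowest [  38.   85. -104.]
scene y -120 [ -29. -116. -437.] x -37.0 60.0
scene y -110 [ -30. -107. -418.] x -38.0 60.0
scene y -100 [ -34.  -95. -135.] x -37.0 60.0
scene y -90 [  14.  -85. -100.] x -41.0 36.0
scene y -80 [ -39.  -78. -102.] x -41.0 35.0
scene y -70 [ -39.  -75. -136.] x -44.0 59.0
scene y -60 [ -32.  -56. -116.] x -47.0 59.0
scene y -50 [ -34.  -53. -114.] x -52.0 60.0
scene y -40 [ -35.  -36. -114.] x -56.0 59.0
scene y -30 [ -39.  -33. -104.] x -59.0 59.0
scene y -20 [-13. -17. -85.] x -60.0 58.0
scene y -10 [-14. -10. -34.] x -60.0 55.0
scene y 0 [-13.   0. -40.] x -60.0 -11.0
scene y 10 [-12.   8. -32.] x -59.0 -11.0
scene y 20 [ -40.   15. -108.] x -40.0 -24.0
scene y 30 [ -41.   27. -118.] x -41.0 -22.0
scene y 40 [ -35.   42. -118.] x -38.0 -21.0
scene y 50 [ -34.   50. -115.] x -36.0 -21.0
scene y 60 [ -34.   60. -115.] x -35.0 -14.0
scene y 70 [ -28.   66. -116.] x -40.0 -13.0
scene y 80 [ -19.   80. -102.] x -41.0 3.0
scene y 90 [ -40.   92. -129.] x -40.0 -4.0
```

move_arm:
  increments:
    - {"xyz":[10,0,0],"roll":0,"grip":0}
    - {"xyz":[10,0,0],"roll":0,"grip":0}
    - {"xyz":[10,0,0],"roll":0,"grip":0}
    - {"xyz":[2,0,0],"roll":0,"grip":0}

```text
time_s: 5.87
position: [0.3824, 0.2701, 0.0254]
tcp_rot: [[-0.532, 0.846, -0.001], [0.846, 0.532, -0.0], [0.0, -0.001, -1.0]]
force: [0.1, -0.6, -0.4]
opening: 0.002
grasp_force: 0.0
```

The whole gripper, body included, sits 30 mm behind the reported TCP. Tips at 25 mm therefore means a reported z of about -5 mm.

move_arm:
  increments:
    - {"xyz":[0,0,10],"roll":0,"grip":0}
    - {"xyz":[0,-1,10],"roll":0,"grip":0}
    - {"xyz":[0,0,7],"roll":0,"grip":0}
    - {"xyz":[0,0,3],"roll":0,"grip":0}
    - {"xyz":[0,0,0],"roll":0,"grip":0}

```text
time_s: 6.28
position: [0.3827, 0.2681, -0.0052]
tcp_rot: [[-0.531, 0.848, -0.001], [0.848, 0.531, -0.001], [0.0, -0.002, -1.0]]
force: [0.2, 0.3, 0.5]
opening: 0.01
grasp_force: 0.0
```

move_arm:
  increments:
    - {"xyz":[-5,0,0],"roll":0,"grip":0}
    - {"xyz":[-5,0,0],"roll":0,"grip":0}
    - {"xyz":[-5,0,0],"roll":0,"grip":0}
    - {"xyz":[-5,0,0],"roll":0,"grip":0}
    - {"xyz":[-5,0,0],"roll":0,"grip":0}

```text
time_s: 6.7
position: [0.3972, 0.2463, -0.0043]
tcp_rot: [[-0.53, 0.848, 0.001], [0.848, 0.53, 0.0], [-0.0, 0.001, -1.0]]
force: [0.3, -0.2, -0.2]
opening: 0.003
grasp_force: 0.2
```

```bash
python3 sc.py s3
```

```text
6.7 [-94.4   3.8] -0.0043 [ 0.3 -0.2 -0.2]
nut 0.23 374 [[281.5, 57.4, 3.4], [319.4, 69.6, 14.0], [362.8, 90.0, 24.9]]
top z 23.647770244082935 mid [ 292.97188254 -307.28195264  446.5852425 ]
```

View pics/s3.png

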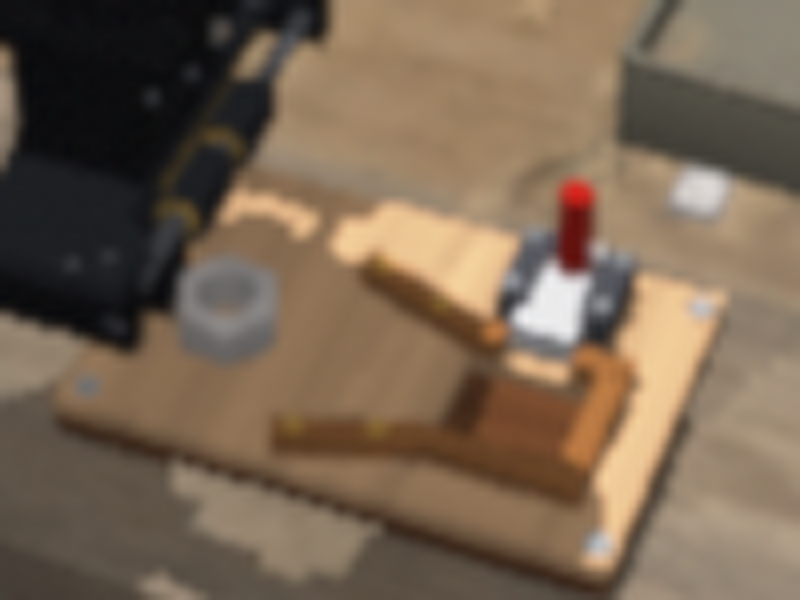

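The nut is now moving with the fingers, to about crop (228,307). I'll keep pushing while drifting y to the lane centre, and track the nut with numbers from scene depth.

move_arm:
  increments:
    - {"xyz":[-6,-0.6,0],"roll":0,"grip":0}
    - {"xyz":[-6,-0.6,0],"roll":0,"grip":0}
    - {"xyz":[-6,-0.6,0],"roll":0,"grip":0}
    - {"xyz":[-6,-0.6,0],"roll":0,"grip":0}
    - {"xyz":[-6,-0.6,0],"roll":0,"grip":0}

```text
time_s: 7.22
position: [0.4103, 0.2193, -0.0045]
tcp_rot: [[-0.53, 0.848, 0.0], [0.848, 0.53, 0.0], [-0.0, 0.0, -1.0]]
force: [0.9, 0.5, 0.1]
opening: 0.004
grasp_force: 0.3
```

```bash
cat > n.py <<'E'
from h import *
s=bot.read_state(); tj=J(s['position']); f=np.array(s['force'])
print('t',round(s['time_s'],2),'tcp',tj,round(s['position'][2]*1e3,1),'force jig',np.round([f[:2]@ex,f[:2]@ey,f[2]],1))
def loc(c):
    M=cam2world(c); p,d=bot.capture(c)
    W=cloud(d,c,M).reshape(-1,3);j=np.c_[(W[:,:2]-o)@ex*1e3,(W[:,:2]-o)@ey*1e3,W[:,2]*1e3]
    # metallic grey pixels: low saturation
    q=p.reshape(-1,3).astype(int); g=(q.max(1)-q.min(1)<28)&(q.max(1)>60)
    k=j[(d.ravel()>0)&g&(j[:,2]>23)&(j[:,2]<43)&(j[:,0]>tj[0]+9)&(j[:,0]<90)&(j[:,1]>-26)&(j[:,1]<29)]
    if len(k)<5: print(c,'none',len(k));return
    zt=np.percentile(k[:,2],85);t=k[k[:,2]>zt-4]
    print(c,len(k),'ztop %.1f'%zt,'x',t[:,0].min().round(1),t[:,0].max().round(1),'y',t[:,1].min().round(1),t[:,1].max().round(1))
loc('scene')
E
python3 n.py
```

```text
t 7.22 tcp [-64.6   0.4] -4.5 force jig [0.1 1.1 0.1]
scene 139 ztop 39.3 x -52.6 60.3 y -24.0 28.7
```

```bash
sed -i 's/(j\[:,2\]>23)/(j[:,2]>(35 if tj[0]<-12 else 25))/; s/(j\[:,0\]<90)/(j[:,0]<tj[0]+60)/' n.py; python3 n.py
```

```text
t 7.27 tcp [-63.7   0.6] -4.6 force jig [ 1.2  0.9 -0.5]
scene 78 ztop 40.0 x -52.2 -13.1 y -23.2 16.1
```

move_arm:
  increments:
    - {"xyz":[-6,0,0],"roll":0,"grip":0}
    - {"xyz":[-6,0,0],"roll":0,"grip":0}
    - {"xyz":[-6,0,0],"roll":0,"grip":0}
    - {"xyz":[-6,0,0],"roll":0,"grip":0}

```text
time_s: 7.65
position: [0.423, 0.199, -0.0046]
tcp_rot: [[-0.53, 0.848, -0.0], [0.848, 0.53, -0.0], [-0.0, -0.0, -1.0]]
force: [0.0, 0.8, -0.2]
opening: 0.008
grasp_force: 0.3
```

```bash
python3 n.py
```

```text
t 7.65 tcp [-40.7   0.4] -4.6 force jig [-0.7  0.5 -0.2]
scene 78 ztop 40.3 x -29.2 8.8 y -23.5 16.2
```

move_arm:
  increments:
    - {"xyz":[3,0,0],"roll":0,"grip":0}
    - {"xyz":[0,-5,0],"roll":0,"grip":0}
    - {"xyz":[-4,0,0],"roll":0,"grip":0}
    - {"xyz":[-5,0.5,0],"roll":0,"grip":0}
    - {"xyz":[-5,0.5,0],"roll":0,"grip":0}

```text
time_s: 8.12
position: [0.4251, 0.1879, -0.0045]
tcp_rot: [[-0.531, 0.847, -0.0], [0.847, 0.531, -0.0], [0.0, -0.0, -1.0]]
force: [0.7, -0.3, -0.0]
opening: 0.003
grasp_force: 0.2
```

move_arm:
  increments:
    - {"xyz":[-4,0.5,0],"roll":0,"grip":0}
    - {"xyz":[-4,0.5,0],"roll":0,"grip":0}
    - {"xyz":[-4,0.5,0],"roll":0,"grip":0}
    - {"xyz":[0,0,0],"roll":0,"grip":0}

```text
time_s: 8.45
position: [0.4338, 0.1781, -0.0045]
tcp_rot: [[-0.53, 0.848, 0.001], [0.848, 0.53, 0.0], [-0.001, 0.001, -1.0]]
force: [0.1, -1.1, -1.1]
opening: 0.002
grasp_force: 0.0
```

```bash
python3 n.py
```

```text
t 8.45 tcp [-17.2  -1.6] -4.5 force jig [ 1.  -0.5 -1.1]
scene 82 ztop 39.9 x -4.8 33.0 y -20.4 17.8
```

move_arm:
  increments:
    - {"xyz":[-3,0,0],"roll":0,"grip":0}
    - {"xyz":[-3,0,0],"roll":0,"grip":0}
    - {"xyz":[-3,0,0],"roll":0,"grip":0}
    - {"xyz":[-3,0,0],"roll":0,"grip":0}

```text
time_s: 8.83
position: [0.4392, 0.1683, -0.0045]
tcp_rot: [[-0.53, 0.848, -0.0], [0.848, 0.53, 0.0], [0.0, -0.0, -1.0]]
force: [0.4, 1.3, 0.7]
opening: 0.008
grasp_force: 0.4
```

```bash
python3 n.py
```

```text
t 8.83 tcp [-6.  -2.2] -4.5 force jig [-0.9  1.   0.7]
scene 133 ztop 39.1 x 6.2 43.9 y -20.9 17.0
```

move_arm:
  increments:
    - {"xyz":[-3,0.5,0],"roll":0,"grip":0}
    - {"xyz":[-3,0.5,0],"roll":0,"grip":0}
    - {"xyz":[-3,0.5,0],"roll":0,"grip":0}
    - {"xyz":[-3,0,0],"roll":0,"grip":0}

```text
time_s: 9.22
position: [0.4471, 0.1588, -0.0046]
tcp_rot: [[-0.531, 0.848, 0.0], [0.848, 0.531, -0.0], [-0.0, 0.0, -1.0]]
force: [-0.7, -0.5, -0.4]
opening: 0.006
grasp_force: 0.0
```

```bash
python3 n.py
```

```text
t 9.22 tcp [ 6.2 -0.6] -4.6 force jig [ 0.1 -0.8 -0.4]
scene 116 ztop 37.7 x 24.9 48.2 y -21.6 27.7
```

move_arm:
  increments:
    - {"xyz":[-2.5,0,0],"roll":0,"grip":0}
    - {"xyz":[-2.5,0,0],"roll":0,"grip":0}
    - {"xyz":[-2.5,0,0],"roll":0,"grip":0}
    - {"xyz":[0,0,0],"roll":0,"grip":0}

```text
time_s: 9.6
position: [0.4512, 0.1524, -0.0046]
tcp_rot: [[-0.53, 0.848, 0.0], [0.848, 0.53, -0.0], [-0.0, 0.0, -1.0]]
force: [-0.0, 0.4, 0.5]
opening: 0.004
grasp_force: 0.0
```

```bash
python3 n.py
```

```text
t 9.6 tcp [13.8 -0.6] -4.6 force jig [-0.4  0.2  0.5]
scene 114 ztop 36.2 x 27.3 62.8 y -20.8 29.0
```

move_arm:
  increments:
    - {"xyz":[-2,0,0],"roll":0,"grip":0}
    - {"xyz":[-2,0,0],"roll":0,"grip":0}
    - {"xyz":[-2,0,0],"roll":0,"grip":0}
    - {"xyz":[0,0,0],"roll":0,"grip":0}

```text
time_s: 9.98
position: [0.4542, 0.1474, -0.0045]
tcp_rot: [[-0.53, 0.848, 0.0], [0.848, 0.53, -0.0], [-0.0, 0.0, -1.0]]
force: [1.0, -0.1, -0.8]
opening: 0.007
grasp_force: 0.0
```

```bash
cat >> n.py <<'E'
c='scene';p,d=bot.capture(c);W=cloud(d,c).reshape(-1,3);j=np.c_[(W[:,:2]-o)@ex*1e3,(W[:,:2]-o)@ey*1e3,W[:,2]*1e3]
Z=np.full((8,6),np.nan)
for a,x in enumerate(range(24,80,7)):
    for b,y in enumerate(range(-24,24,8)):
        k=j[(abs(j[:,0]-x-3.5)<3.5)&(abs(j[:,1]-y-4)<4)]
        if len(k): Z[a,b]=np.median(k[:,2])
print('rows x27..77, cols y-20..20');print(Z.round(0))
E
python3 n.py
```

```text
t 9.98 tcp [19.7 -0.6] -4.5 force jig [ 0.6  0.8 -0.8]
scene 86 ztop 31.9 x 33.4 69.1 y -20.1 18.8
rows x27..77, cols y-20..20
[[-776. -780. -778. -777. -782. -785.]
 [-777. -776. -374. -770. -375. -781.]
 [ 203.   29.   29.   25.   21. -776.]
 [ 226.  174.  120.  116.   29.  119.]
 [ 120.  204.  223.  121.  116.   30.]
 [-375.   28.   30.   30.   33.  108.]
 [ 381. -775.   17.   21. -382.   12.]
 [ 350.  366.   31. -776. -377. -781.]]
```

The nut top now reads 32 mm, so it's in the pocket with its centre near x = 51. I'm backing off, rising, and taking a look from above.

move_arm:
  increments:
    - {"xyz":[8,0,0],"roll":0,"grip":0}
    - {"xyz":[0,0,-15],"roll":0,"grip":0}
    - {"xyz":[0,0,-35],"roll":0,"grip":0}
    - {"xyz":[0,0,-40],"roll":0,"grip":0}
    - {"xyz":[0,0,-40],"roll":0,"grip":0}

```text
time_s: 10.5
position: [0.4481, 0.1549, 0.1262]
tcp_rot: [[-0.531, 0.848, -0.003], [0.848, 0.531, -0.0], [0.001, -0.003, -1.0]]
force: [1.8, 0.1, -0.1]
opening: 0.005
grasp_force: 0.0
```

move_arm:
  increments:
    - {"xyz":[0,10,-20],"roll":0,"grip":0}
    - {"xyz":[0,10,0],"roll":0,"grip":0}
    - {"xyz":[0,0,0],"roll":0,"grip":0}
    - {"xyz":[0,0,0],"roll":0,"grip":0}

```text
time_s: 10.83
position: [0.4657, 0.1654, 0.1447]
tcp_rot: [[-0.531, 0.847, -0.002], [0.847, 0.531, -0.0], [0.001, -0.002, -1.0]]
force: [-0.5, 0.1, -0.3]
opening: 0.005
grasp_force: 0.0
```

Run:
```python
from h import *
s=bot.read_state();print(s['time_s'],J(s['position']),s['position'][2])
M=cam2world('wrist');p,d=bot.capture('wrist');R,t,K=M
np.savez('w4.npz',p=p,d=d,R=R,t=t,K=K)
W=cloud(d,0,M);j=np.stack([(W[...,:2]-o)@ex*1e3,(W[...,:2]-o)@ey*1e3,W[...,2]*1e3],-1)
q=p.astype(int);red=(q[...,0]>100)&(q[...,1]<60)&(q[...,2]<60)&(d>0)
k=j[red];k=k[(abs(k[:,0]-50)<30)&(abs(k[:,1]-66)<30)]
print('pin',len(k),k.min(0),k.max(0)); kt=k[k[:,2]>73];print('top',len(kt),kt.min(0),kt.max(0),kt.mean(0))
m=(d>0)&(j[...,0]>20)&(j[...,0]<76)&(abs(j[...,1])<22)
Z=[[round(float(np.median(k[:,2]))) if len(k:=j[m&(abs(j[...,0]-x)<3)&(abs(j[...,1]-y)<3)]) else -1 for y in range(-21,22,6)] for x in range(25,76,6)]
print(np.array(Z))
kk=j[m&(abs(j[...,2]-31)<2.5)&(q.max(-1)-q.min(-1)<30)];print('nut top',kk.min(0),kk.max(0))
v,u=np.nonzero(m);a,b=int(v.mean()),int(u.mean());a0=max(0,a-90);b0=max(0,min(400,b-100))
print(a0,b0);save('w4.png',cv2.resize(p[a0:a0+180,b0:b0+240],(800,600)))
```

```text
10.8333 [10.6 18.6] 0.1446516795957589
pin 90 [43.61191659 58.26198115 74.21462479] [49.92471818 70.60594242 78.00718262]
top 90 [43.61191659 58.26198115 74.21462479] [49.92471818 70.60594242 78.00718262] [46.8604954  64.54740658 76.04221844]
[[13 20 19 20 20 20 20 20]
 [13 13 26 25 24 19 12 12]
 [13 31 31 31 31 31 13 12]
 [16 31 31 12 13 31 24 12]
 [31 31 12 12 13 31 31 13]
 [31 31 20 12 13 31 31 12]
 [13 31 31 27 19 31 12 12]
 [12 12 31 31 -1 -1 12 12]
 [14 14 17 18 -1 -1 -1 -1]]
nut top [ 29.8558052  -21.13911946  28.50297133] [66.33770556 17.66520304 33.32770319]
126 202
```

View pics/w4.png

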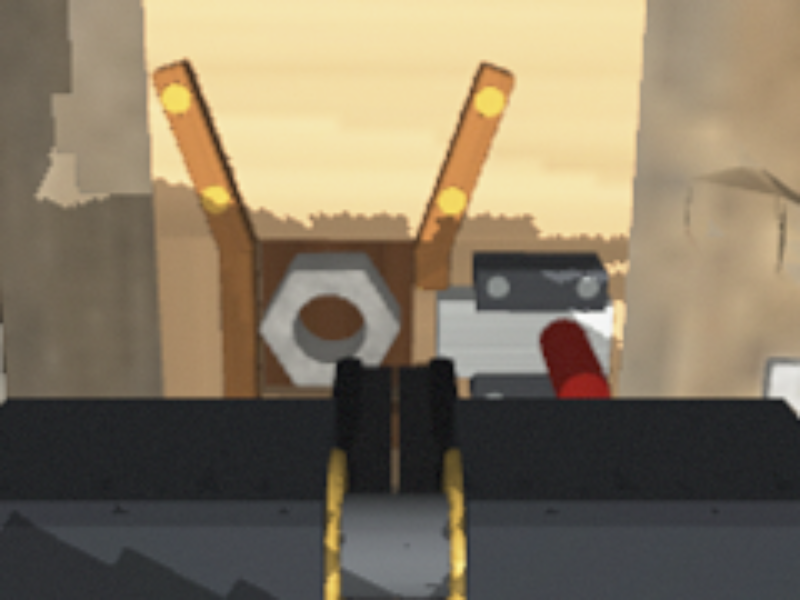

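The last view shows the nut lying flat in the pocket at crop (330,320), with its flats facing ±x. The keeper is open and the pin top is at (585,390). Next I'll go behind the pin on its +y side.

move_arm:
  increments:
    - {"xyz":[-13,24,0],"roll":0,"grip":0}
    - {"xyz":[-13,24,0],"roll":0,"grip":0}
    - {"xyz":[-13,24,0],"roll":0,"grip":0}
    - {"xyz":[0,0,0],"roll":0,"grip":0}
    - {"xyz":[0,0,20],"roll":0,"grip":0}

```text
time_s: 11.3
position: [0.5511, 0.1702, 0.1261]
tcp_rot: [[-0.53, 0.848, 0.004], [0.848, 0.53, 0.0], [-0.002, 0.004, -1.0]]
force: [0.0, 0.5, -0.4]
opening: 0.004
grasp_force: 0.0
```

move_arm:
  increments:
    - {"xyz":[0,0,35],"roll":0,"grip":0}
    - {"xyz":[0,0,35],"roll":0,"grip":0}
    - {"xyz":[0,0,23],"roll":0,"grip":0}
    - {"xyz":[0,0,10],"roll":0,"grip":0}
    - {"xyz":[0,0,0],"roll":0,"grip":0}

```text
time_s: 11.72
position: [0.5442, 0.1696, 0.0186]
tcp_rot: [[-0.53, 0.848, -0.009], [0.848, 0.53, -0.001], [0.004, -0.009, -1.0]]
force: [-0.0, 0.3, 0.4]
opening: 0.0
grasp_force: 0.0
```

```bash
cat > k.py <<'E'
from h import *
s=bot.read_state();f=np.array(s['force']);print('t',round(s['time_s'],2),'tcp',J(s['position']),round(s['position'][2]*1e3,1),'F',np.round([f[:2]@ex,f[:2]@ey,f[2]],1))
E
python3 k.py
```

```text
t 11.72 tcp [48.8 87.3] 18.6 F [-0.3  0.1  0.4]
```

move_arm:
  increments:
    - {"xyz":[0,-2,-3],"roll":0,"grip":0}
    - {"xyz":[0,-2,0],"roll":0,"grip":0}
    - {"xyz":[0,-2,0],"roll":0,"grip":0}
    - {"xyz":[0,-2,0],"roll":0,"grip":0}
    - {"xyz":[0,-2,0],"roll":0,"grip":0}

```text
time_s: 12.13
position: [0.5411, 0.1651, 0.0269]
tcp_rot: [[-0.53, 0.848, 0.004], [0.848, 0.53, 0.001], [-0.001, 0.004, -1.0]]
force: [1.7, 3.1, 1.1]
opening: 0.005
grasp_force: 1.6
```

```bash
python3 k.py
```

```text
t 12.13 tcp [51.  82.3] 26.9 F [-1.8  3.1  1.1]
```

move_arm:
  increments:
    - {"xyz":[0,-1.5,0],"roll":0,"grip":0}
    - {"xyz":[0,-1.5,0],"roll":0,"grip":0}

```text
time_s: 12.3
position: [0.5394, 0.1638, 0.0267]
tcp_rot: [[-0.53, 0.848, 0.005], [0.848, 0.53, 0.001], [-0.002, 0.005, -1.0]]
force: [3.1, 2.3, 2.1]
opening: 0.006
grasp_force: 1.7
```

```bash
python3 k.py
```

```text
t 12.3 tcp [51.1 80.2] 26.7 F [-0.3  3.9  2.1]
```

The force shows the 3 N keeper drag, so I'm in contact. I'll advance while watching it.

move_arm:
  increments:
    - {"xyz":[0,-1.5,0],"roll":0,"grip":0}
    - {"xyz":[0,-1.5,0],"roll":0,"grip":0}
    - {"xyz":[0,-1.5,0],"roll":0,"grip":0}

```text
time_s: 12.55
position: [0.5346, 0.1608, 0.0259]
tcp_rot: [[-0.53, 0.848, 0.002], [0.848, 0.53, 0.0], [-0.001, 0.002, -1.0]]
force: [2.8, 2.0, 2.3]
opening: 0.007
grasp_force: 1.7
```

move_arm:
  increments:
    - {"xyz":[0,-1,0],"roll":0,"grip":0}
    - {"xyz":[0,-1,0],"roll":0,"grip":0}

```text
time_s: 12.72
position: [0.5322, 0.1596, 0.0255]
tcp_rot: [[-0.53, 0.848, 0.001], [0.848, 0.53, -0.0], [-0.001, 0.001, -1.0]]
force: [3.2, 0.6, 2.7]
opening: 0.006
grasp_force: 1.7
```

```bash
python3 k.py
```

```text
t 12.72 tcp [50.9 71.9] 25.5 F [1.2 3.  2.7]
```

move_arm:
  increments:
    - {"xyz":[0,-1,0],"roll":0,"grip":0}
    - {"xyz":[0,-1,0],"roll":0,"grip":0}

```text
time_s: 12.88
position: [0.5311, 0.1588, 0.0256]
tcp_rot: [[-0.53, 0.848, 0.002], [0.848, 0.53, 0.0], [-0.001, 0.002, -1.0]]
force: [5.5, 2.1, 2.4]
opening: 0.007
grasp_force: 3.0
```

move_arm:
  increments:
    - {"xyz":[0,-1,0],"roll":0,"grip":0}
    - {"xyz":[0,-0.5,0],"roll":0,"grip":0}

```text
time_s: 13.05
position: [0.531, 0.1587, 0.0257]
tcp_rot: [[-0.529, 0.848, 0.005], [0.848, 0.529, 0.002], [-0.001, 0.005, -1.0]]
force: [5.9, 4.0, 0.4]
opening: 0.005
grasp_force: 3.9
```

```bash
python3 k.py
```

```text
t 13.05 tcp [51.  70.4] 25.7 F [-0.2  7.1  0.4]
```

move_arm:
  increments:
    - {"xyz":[0,-1,0],"roll":0,"grip":0}
    - {"xyz":[0,0,0],"roll":0,"grip":0}
    - {"xyz":[0,0,0],"roll":0,"grip":0}

```text
time_s: 13.3
position: [0.5309, 0.1586, 0.0257]
tcp_rot: [[-0.529, 0.848, 0.006], [0.848, 0.529, 0.002], [-0.001, 0.006, -1.0]]
force: [7.9, 5.6, 0.2]
opening: 0.008
grasp_force: 4.3
```

```bash
python3 k.py
```

```text
t 13.3 tcp [51.  70.3] 25.7 F [-0.5  9.7  0.2]
```

move_arm:
  increments:
    - {"xyz":[0,-1,0],"roll":0,"grip":0}
    - {"xyz":[0,-0.6,0],"roll":0,"grip":0}
    - {"xyz":[0,0,0],"roll":0,"grip":0}
    - {"xyz":[0,0,0],"roll":0,"grip":0}

```text
time_s: 13.63
position: [0.5309, 0.1585, 0.0258]
tcp_rot: [[-0.529, 0.849, 0.009], [0.849, 0.529, 0.003], [-0.002, 0.009, -1.0]]
force: [7.8, 7.5, -1.3]
opening: 0.007
grasp_force: 5.7
```

```bash
python3 k.py
```

```text
t 13.63 tcp [51.1 70.2] 25.8 F [-2.2 10.6 -1.3]
```

move_arm:
  increments:
    - {"xyz":[0,-1,0],"roll":0,"grip":0}
    - {"xyz":[0,0,0],"roll":0,"grip":0}
    - {"xyz":[0,0,0],"roll":0,"grip":0}

```text
time_s: 13.88
position: [0.5309, 0.1584, 0.0258]
tcp_rot: [[-0.528, 0.849, 0.01], [0.849, 0.528, 0.004], [-0.002, 0.011, -1.0]]
force: [9.8, 9.8, -3.5]
opening: 0.008
grasp_force: 6.5
```

```bash
python3 k.py
cat > v.py <<'E'
from h import *
p,d=bot.capture('scene');W=cloud(d,'scene');j=np.stack([(W[...,:2]-o)@ex*1e3,(W[...,:2]-o)@ey*1e3,W[...,2]*1e3],-1)
q=p.astype(int);m=(d>0)&(abs(j[...,0]-50)<25)&(abs(j[...,1])<26)&(abs(j[...,2]-31)<3.5)&(q.max(-1)-q.min(-1)<35)
k=j[m];print('nut/keeper',len(k),k.min(0),k.max(0))
r=(q[...,0]>90)&(q[...,1]<60)&(q[...,2]<60)&(d>0)&(abs(j[...,0]-50)<20)&(abs(j[...,1]-55)<25);k=j[r]
if len(k):print('pin',len(k),np.median(k,0))
E
python3 v.py
```

```text
t 13.88 tcp [51.1 70.1] 25.8 F [-3.  13.5 -3.5]
nut/keeper 93 [ 33.50478195 -22.2849179   27.51511026] [69.13808551 24.72685308 34.30088678]
pin 10 [53.04775888 48.90068188 44.9345312 ]
```

That's 13.5 N on the pin, about 10 N net on the nut. I'm releasing straight back, rising and verifying.

move_arm:
  increments:
    - {"xyz":[0,3,0],"roll":0,"grip":0}
    - {"xyz":[0,5,0],"roll":0,"grip":0}
    - {"xyz":[0,8,0],"roll":0,"grip":0}
    - {"xyz":[0,0,-20],"roll":0,"grip":0}
    - {"xyz":[0,0,-35],"roll":0,"grip":0}

```text
time_s: 14.35
position: [0.5342, 0.164, 0.0767]
tcp_rot: [[-0.53, 0.848, -0.014], [0.848, 0.53, -0.002], [0.006, -0.013, -1.0]]
force: [0.1, -0.7, 0.6]
opening: 0.008
grasp_force: 0.0
```

move_arm:
  increments:
    - {"xyz":[0,0,-35],"roll":0,"grip":0}
    - {"xyz":[0,-30,-35],"roll":0,"grip":0}
    - {"xyz":[0,-30,0],"roll":0,"grip":0}
    - {"xyz":[0,0,0],"roll":0,"grip":0}
    - {"xyz":[0,0,0],"roll":0,"grip":0}

```text
time_s: 14.77
position: [0.4876, 0.1337, 0.1468]
tcp_rot: [[-0.53, 0.848, -0.005], [0.848, 0.53, -0.0], [0.002, -0.004, -1.0]]
force: [-0.8, 0.4, 0.4]
opening: 0.005
grasp_force: 0.0
```

```bash
python3 k.py; python3 v.py
python3 - <<'E'
from h import *
M=cam2world('wrist');p,d=bot.capture('wrist');W=cloud(d,0,M);j=np.stack([(W[...,:2]-o)@ex*1e3,(W[...,:2]-o)@ey*1e3,W[...,2]*1e3],-1)
q=p.astype(int);g=(d>0)&(q.max(-1)-q.min(-1)<30)&(abs(j[...,0]-50)<25)
k=j[g&(abs(j[...,1])<24)&(abs(j[...,2]-31)<2)];print('nut top',len(k),k.min(0),k.max(0))
k=j[g&(abs(j[...,0]-47)<8)&(abs(j[...,1]-20)<25)&(abs(j[...,2]-36)<3)];print('keeper z36 ymin',len(k),np.percentile(k[:,1],[1,5,50]) if len(k) else '')
r=(q[...,0]>100)&(q[...,1]<60)&(q[...,2]<60)&(d>0)&(j[...,2]>73);k=j[r];k=k[abs(k[:,1]-55)<30];print('pin top',len(k),k.min(0),k.max(0))
Z=[[round(float(np.median(k[:,2]))) if len(k:=j[(d>0)&(abs(j[...,0]-x)<3)&(abs(j[...,1]-y)<3)]) else -1 for y in range(-21,34,6)] for x in range(25,76,6)]
print(np.array(Z))
E
```

```text
t 14.77 tcp [49.  20.3] 146.8 F [-0.8 -0.5  0.4]
nut/keeper 88 [ 32.97288778 -22.53917322  27.54752872] [69.57871297 25.27811572 34.20146286]
pin 34 [52.70855251 49.00018258 62.99723042]
nut top 848 [ 29.98976294 -23.45106571  29.01012979] [66.01835555 23.79477966 32.98130944]
keeper z36 ymin 504 [17.24995014 18.19765161 30.26202247]
pin top 199 [43.14547319 46.33888547 73.04265999] [55.79169049 59.38400857 77.92731471]
[[285 285 283 283 283 283 283 284 283 283]
 [ 13  13  27  27  24  13  13  12  33  21]
 [ 13  31  31  31  31  31 196 196 196  32]
 [ 30  31  12  12  13  31 112 200 195  36]
 [ 31  30  12  12  12  31 226 226 226  36]
 [ 31  31  15  12  14  31 226 226 226  36]
 [ 19  31  31  30  31  31  13  37  36  36]
 [ 13  30  32  32  31  12  12  32  32  31]
 [ 21  20  23  23  22  19  19  22  32  21]]
```

The keeper face (about y = 17) meets the nut, which spans -23.5 to about 17.5 and sits against the far fence. The nut is flat, with its top at 31 mm. Handing in.

```bash
python3 -c "
from rig import bot
print(bot.hand_in())"
```

```text
the job is handed in; nothing more can be done
None
```

The nut lies flat in the pocket and the keeper is closed on it, pushed to about 13.5 N at the pin (roughly 10 N on the nut after drag); I handed the job in at about 15 s with the arm clear.

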